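# Let one tin through the lever gate

### The job

Let one tin down to the front of the roller lane that holds the round tins: press down the tread pad at the rear end of that lane's lever so that its gate lifts, keep it down until the front tin has run through to the front stop, then let the lever come back up so that the gate shuts behind it. Let through only this one tin, without touching the tins or the gate themselves, and leave the carton lane and the other things on the bench alone.

Things in the scene. Friction and masses are not known exactly. Their poses are not given: they have to be found in the camera images.
- tin_lane: the roller lane that holds the round tins, left or right one of two equal lanes, fixed: 470 long, 125 wide, grey legs, aluminium rails. Origin on the bench under its middle; x points level up-lane (roughly away from the robot), z up. Rollers slope down to -x by 0.17 rad, their tops 80 mm up at the origin. Gate at x = -128 mm, guide posts to 181 mm up; lever pivot at x = -35 mm, cheeks to 180 mm up
- tin_pad (a point): centre of the top of the black ribbed tread pad (42 along by 32 mm wide) on the rear, up-lane end of the tin lane's lever. Gate shut: x = +74, y = 0, z = 229 mm in the lane's frame. Pressed fully it goes 55 mm down and 18 mm up-lane; its slope goes from 0.40 rad (rear edge high) to 0.06 rad (rear edge low). Takes 3 to 8 N; a spring lifts it when let go
- tin_lever (a joint): angle of the tin lane's lever, rad: 0 = pad up, gate shut; 0.46 = pad fully down, gate 50 mm up (110 mm per rad). A tin passes under from about 0.34. From about 0.29 a sprung rubber foot under the lever clamps the second tin, so one press lets one tin through; coming back, the foot lets go only when the gate is already low
- tin_gate: steel gate plate of the tin lane, 84 mm wide, 4 mm thick, hung on the front end of the lever, sliding in guides; origin at the rollers' tops, 5 mm under its lower edge, while shut
- tin1: first (front) tin, waiting against the gate: flat round plain steel tin, diameter 84 mm, height 40 mm, loose; origin at the centre of its underside; let through, it slides to the front stop in about a second and rests with its origin at x = -209 mm, z = 44 mm in the lane's frame
- tin2: second tin, behind the first: flat round plain steel tin, diameter 84 mm, height 40 mm, loose; origin at the centre of its underside
- tin3: third tin, behind the second: flat round plain steel tin, diameter 84 mm, height 40 mm, loose; origin at the centre of its underside
- box_lane: the other lane, of the same shape and measures (frame likewise), holding cardboard cartons; fixed. Not to be worked
- box_lever (a joint): angle of the carton lane's lever, rad: 0 = gate shut. To be left alone
- box1: carton 1 from the front in the other lane, 84 x 80 x 40 mm, loose; origin at the centre of its underside. To be left alone
- box2: carton 2 from the front in the other lane, 84 x 80 x 40 mm, loose; origin at the centre of its underside. To be left alone
- box3: carton 3 from the front in the other lane, 84 x 80 x 40 mm, loose; origin at the centre of its underside. To be left alone
- wrench: steel wrench 170 mm long lying between the lanes; a bystander, loose
- bearing: steel bearing ring, diameter 72 mm, 22 mm high, lying between the lanes; a bystander, loose
- carton: cardboard carton 100 x 75 x 70 mm, on the left; a bystander, loose
- jug: yellow round bottle, diameter 80 mm, 210 mm high, on the right; a bystander, loose
- tape: black ring of tape, diameter 100 mm, 48 mm high, on the left; a bystander, loose
- hammer: hammer 280 mm long lying on the right; a bystander, loose
- adjuster: dark steel brake slack adjuster, 180 mm long, 36 mm high, lying on the left; a bystander, loose
There are look-alikes about, which are no part of the job. Leave any pink, purple or turquoise look-alike of the tin1 alone.

How it is judged (in metres and radians):
On the way, in this order (a step that is already met when the one before it is completed fails the run):
1. the tin lane's gate is being lifted by its lever (value of joint tin_lever above 0.2 rad), for 0.04 s.
2. the first tin has reached the front stop while the lever is still held down (x of tin1 in the frame of tin_lane below -0.194 m and value of joint tin_lever above 0.3 rad), for 0.1 s.
At the end, for the whole second after the job is handed in: the first tin lies flat and still at the lane's front stop (within 12 mm), the lever is back up (under 0.04 rad) with the gate shut, the second and third tins are still behind the gate, and the carton lane's gate is shut (x of tin1 in the frame of tin_lane between -0.22 and -0.194 m and z of tin1 in the frame of tin_lane between 0.035 and 0.06 m and angle between tin1's own z axis and vertical below 0.25 rad and linear speed of tin1 below 0.01 m/s and value of joint each of tin_lever, box_lever below 0.04 rad and x of tin2 in the frame of tin_lane above -0.105 m and x of tin3 in the frame of tin_lane above -0.03 m and linear speed of tin2 below 0.02 m/s); the robot touches nothing.
It fails at once if a tin is touched, pushed or lifted by the robot ((contact force between any of the arm, the fingers and tin1 above 1 N or contact force between any of the arm, the fingers and tin2 above 1 N or contact force between any of the arm, the fingers and tin3 above 1 N) or z of tin1 in the frame of tin_lane above 0.0908 m or z of tin2 in the frame of tin_lane above 0.1051 m or z of tin3 in the frame of tin_lane above 0.1194 m).
It fails at once if the gate is moved by hand instead of by its lever (contact force between any of the arm, the fingers and tin_gate above 1 N).
It fails at once if a second tin goes through (x of any of tin2, tin3 in the frame of tin_lane below -0.12 m).
It fails at once if the carton lane is worked or its cartons disturbed (value of joint box_lever above 0.08 rad or distance of any of box1, box2, box3 from where it was at the start of the episode above 0.015 m).
It fails at once if a bystander is knocked or moved (over 25 mm) (distance of any of wrench, bearing, carton, jug, tape, hammer, adjuster from where it was at the start of the episode above 0.025 m).
It also fails if it takes over 38 s, if anything falls off the work surface, if the arm or the gripper's body presses on something with over 40 N, if the wrist force passes 120 N, or if a joint passes its speed limit or range.

### The arm

A 7-joint arm with a two-finger parallel gripper is mounted at the origin on the work surface. World frame = base frame: x ahead of the robot, y to its left, z up, the work surface at z = 0. Lengths are in mm, angles in rad, forces in N, time in s.
With the tool pointing down it reaches from about 350 to 900 mm from the base axis. Payload 7.2 kg.
Tool frame: the origin (TCP) lies midway between the tips of the shut fingers; the grasp point (between the pads) lies 19 mm behind it (r.grip_point_offset is the distance from the TCP to the grasp point, in mm); z points along the fingers, y is the direction in which the jaws open and shut (so a half turn about z gives the same grasp; the last joint's range is limited). The gripper opens to 88 mm and grips with 3 to 60 N. Pads are 20 mm wide; open, the fingers measure 115 mm over their backs; the gripper's body (75 mm by 178 mm) begins 61 mm behind the grasp point.
Start: joints at [1.042, 0.411, -0.013, 1.596, 0.006, 1.134, -0.082], TCP at [277.905, -559.82, 201.253] pointing down, gripper open.
Joint ranges: [-2.95, 2.95], [-0.29, 1.99], [-1.47, 1.44], [0.14, 2.54], [-1.03, 4.17], [0.13, 1.85], [-2.86, 2.86]. Speed limits (rad/s): [2.39, 2.39, 3.01, 3.01, 3.14, 3.14, 3.14].

### API

Orientations are given as a rotation vector (axis times angle).
In Python, from rig import r, optics gives the robot as it stands.
- The arm moves only by the shell command python3 -m pendant 'ROWS' [FORCE]. ROWS is JSON, a list of rows, each an object with "delta_pos": the shift along the world's x, y, z in cm, a list of three; "turn": the turn, a rotation vector about the world's x, y, z in rad, a list of three; "jaw": the closure in counts, from 0 (fully open) to 255 (shut). A call has 1 to 10 rows; each row shifts and turns the pose as measured when the row begins; what a row does not reach is not made up. A row lasts 1/12 s, in which the tool goes at most 41.7 mm and 7.16 degrees, less where a joint would pass 70% of its speed; a pose out of reach is approached as far as the arm can. A call is refused whole if a number of a shift passes 4.17 or a number of a turn 0.125, either way. A call with a gripper value outside its range is refused whole. The fingers move at their own pace and stop on an object; FORCE is the grip in N (left out, the last holds). Time passes only in rows, so rows that do not move let the fingers close. It gives the time, the measured TCP pose, the force and the opening at its end, in the units of the state.
- r.get_state(): the state, without advancing time (a new reading comes with each control period).
- optics.get_image(name): name is "scene" or "top" or "wrist"; returns the picture (480x640x3 uint8, red, green, blue); there is no depth.
- optics.camera_params(name): a dict with "K" (3x3 intrinsics, pixels), "dist" ([k1, k2, p1, p2, k3] as OpenCV has them; the pictures are not rectified), "pose" (4x4, takes a point from camera to world coordinates); the wrist camera has in their place "tool_from_camera" (4x4, takes a point from camera to tool coordinates, whose origin is the TCP and whose axes are the flange's). Camera axes: x right, y up, looking along -z (the intrinsics and any distortion apply to the point x, -y, -z); pixel columns grow to the right and rows downward; lengths in mm; the calibration is good to about 2 mm. A picture is of the moment at which its call begins: read the wrist's pose just before it. camera_params takes no time and is no camera call.
- r.job_done(): hands the job in, once; it reports no verdict.
The state is a dict: "time_s": time; "joint_positions": joint angles; "qd": joint speeds; "joint_torque": joint torques, N m; "tcp_pos": TCP position; "tcp_rot": TCP orientation; "wrist_force": force on the tool from outside, world axes, zero at the start; "wrist_torque": the same for the moment, N m; "grip_width": opening from 0.0 (shut) to 1.0 (fully open).
Only numpy, scipy, OpenCV 4.12 (cv2) and the standard library are available. Lean on these libraries where they do the work, as an engineer would, in place of code of your own. Each camera call takes 0.05 s, during which the arm holds its last target. There are 200 camera calls.

## Working session

There is one attempt and no reset: what is moved stays moved. The work goes in short steps, Python scripts to look and compute and a shell command to move; the robot and the scene stay as the last step left them, time stands still between calls to the robot, and variables do not carry over. Pictures are saved under pics/ and viewed, on a budget of 10 in all, crops included, one or two more only if the job needs it, and the job is handed in when it is done.

```bash
mkdir -p pics; ls; python3 - <<'E'
from rig import r, optics
import cv2
s=r.get_state();print(s)
for n in("scene","top"):
    cv2.imwrite(f"pics/{n}0.png",optics.get_image(n)[:,:,::-1]);p=optics.camera_params(n);print(p)
print(optics.camera_params("wrist"))
E
```

```text
pics
{'time_s': 0.0, 'joint_positions': array([ 1.04181061,  0.41187989, -0.01269717,  1.59704329,  0.00562238,
        1.13428879, -0.08219682]), 'qd': array([-2.51455597e-04,  9.92174287e-04, -6.96327506e-04,  3.06915838e-04,
       -5.29821271e-05,  1.02332638e-03, -1.35791979e-04]), 'joint_torque': array([-1.18261363e-03, -5.87948120e+01,  6.41100593e-01, -2.91078365e+01,
       -5.38623857e-02,  1.80331216e-02,  1.20205523e-04]), 'tcp_pos': array([ 277.61378363, -559.3608792 ,  200.42197059]), 'tcp_rot': array([-3.05710841e+00, -7.17106806e-01,  7.77281901e-04]), 'wrist_force': array([ 0.18204851, -0.0361404 , -0.04847043]), 'wrist_torque': array([ 0.00558543, -0.0378005 , -0.01525124]), 'grip_width': 1.0003811909065143}
{'K': array([[500.51549229,   0.        , 327.1929887 ],
       [  0.        , 500.51549229, 236.52522273],
       [  0.        ,   0.        ,   1.        ]]), 'dist': array([-0.10820011,  0.        ,  0.        ,  0.        ,  0.        ]), 'pose': array([[-3.05455235e-01, -6.95665665e-01,  6.50189497e-01,
         1.29481868e+03],
       [ 9.51996903e-01, -2.
[... 721 characters left out ...]
1252878e+03],
       [ 0.00000000e+00,  0.00000000e+00,  0.00000000e+00,
         1.00000000e+00]])}
{'K': array([[357.107938  ,   0.        , 319.96308017],
       [  0.        , 357.107938  , 240.18189084],
       [  0.        ,   0.        ,   1.        ]]), 'dist': array([0.00491268, 0.        , 0.        , 0.        , 0.        ]), 'tool_from_camera': array([[ 7.48384223e-04,  9.68374400e-01,  2.49500422e-01,
         6.91852195e+01],
       [ 9.99999349e-01, -9.39650671e-04,  6.47493574e-04,
        -3.33085673e-01],
       [ 8.61459441e-04,  2.49499775e-01, -9.68374473e-01,
        -1.84932160e+02],
       [ 0.00000000e+00,  0.00000000e+00,  0.00000000e+00,
         1.00000000e+00]])}
```

View pics/scene0.png

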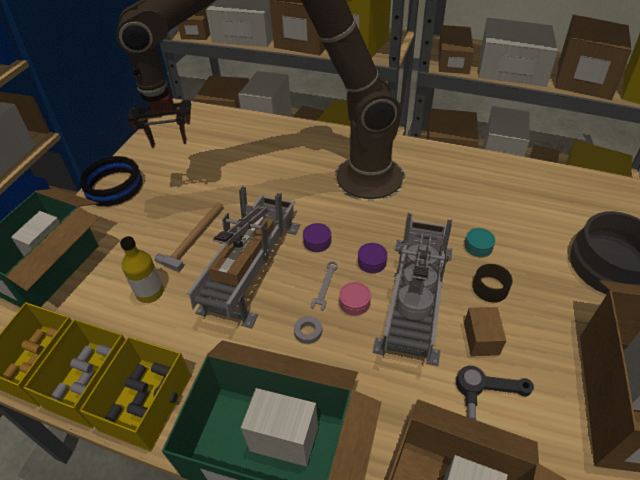

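View pics/top0.png

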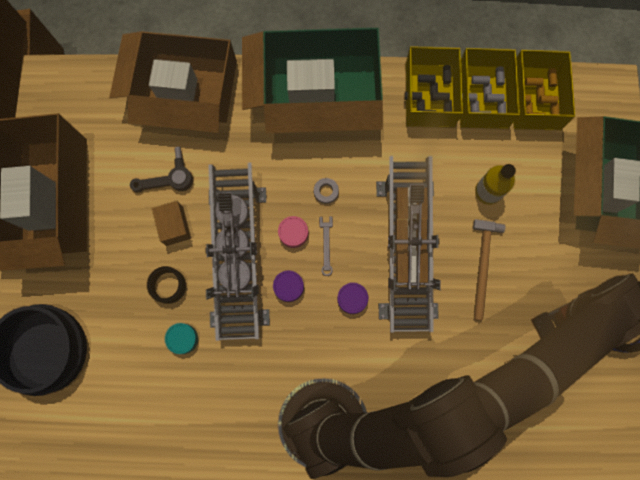

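The tin lane is the left one: in the top picture it spans columns 210–265 and rows 165–340, and its grey tins show at (233,215–275). The carton lane is the right one, at (410,245). I'll enlarge the tin lane to measure it.

```bash
python3 - <<'E'
import cv2
a=cv2.imread("pics/top0.png")[155:350,195:280]
b=cv2.imread("pics/scene0.png")[205:365,365:460]
A=cv2.resize(a,None,fx=3,fy=3,interpolation=3);B=cv2.resize(b,None,fx=3.6,fy=3.6,interpolation=3)
import numpy as np
h=max(A.shape[0],B.shape[0]);f=lambda i:cv2.copyMakeBorder(i,0,h-i.shape[0],0,0,0)
cv2.imwrite("pics/c1.png",cv2.convertScaleAbs(np.hstack([f(A),f(B)]),alpha=1.7))
print(A.shape,B.shape)
E
```

```text
(585, 255, 3) (576, 342, 3)
```

View pics/c1.png

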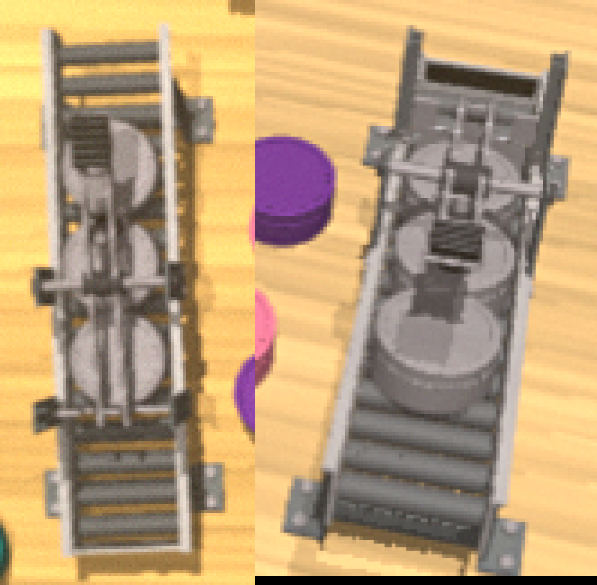

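The pad is at crop (90,142), which is top pixel (225,202), and at scene pixel (421,272). The rail ends in the crop are at (70,553) and (188,549) in front and (47,32) and (165,27) at the rear.

```bash
cat > h.py <<'E'
import numpy as np, cv2
from rig import r, optics
from scipy.spatial.transform import Rotation as R
def ray(n,uv,pose=None):
    p=optics.camera_params(n)
    T=p["pose"] if "pose" in p else pose@p["tool_from_camera"]
    x,y=cv2.undistortPoints(np.array([[uv]],float),p["K"],np.array(p["dist"]))[0,0]
    return T[:3,3],T[:3,:3]@np.array([x,-y,-1])
def at_z(n,uv,z,pose=None):
    o,d=ray(n,uv,pose);return o+d*(z-o[2])/d[2]
def tri(rays):
    A=np.zeros((3,3));b=np.zeros(3)
    for o,d in rays:
        d=d/np.linalg.norm(d);P=np.eye(3)-np.outer(d,d);A+=P;b+=P@o
    x=np.linalg.solve(A,b)
    return x,[np.linalg.norm(np.cross(x-o,d/np.linalg.norm(d))) for o,d in rays]
def tcp():
    s=r.get_state();T=np.eye(4);T[:3,:3]=R.from_rotvec(s["tcp_rot"]).as_matrix();T[:3,3]=s["tcp_pos"];return T
E
python3 - <<'E'
from h import *
t=lambda u,v:(195+u/3,155+v/3)
print(tri([ray("top",t(90,142)),ray("scene",(420.8,271.7))]))
print(at_z("top",t(90,142),229))
f=[at_z("top",t(*p),65) for p in((70,553),(188,549))];b=[at_z("top",t(*p),145) for p in((47,32),(165,27))]
print(f,b)
F=(f[0]+f[1])/2;B=(b[0]+b[1])/2;print(F,B,B-F,np.arctan2((B-F)[1],(B-F)[0]))
yaw=np.arctan2((B-F)[1],(B-F)[0]); O=(F+B)/2; print(O, O[:2]+74*np.array([np.cos(yaw),np.sin(yaw)]))
T=tcp();print(T)
E
```

```text
(array([552.76684776, 254.17579455, 225.85361314]), [np.float64(0.18060076596939534), np.float64(0.18060076596945626)])
[551.95156102 253.80356106 229.        ]
[array([218.92812534, 282.61917537,  65.        ]), array([224.79347978, 178.10933562,  65.        ])] [array([672.77273148, 312.04282209, 145.        ]), array([678.90598534, 207.23378211, 145.        ])]
[221.86080256 230.36425549  65.        ] [675.83935841 259.6383021  145.        ] [453.97855586  29.2740466   80.        ] 0.06439417095443985
[448.85008049 245.0012788  105.        ] [522.69670895 249.76315491]
[[ 8.95697038e-01  4.44664257e-01 -7.17019084e-04  2.77680269e+02]
 [ 4.44664826e-01 -8.95696188e-01  1.23753536e-03 -5.59384366e+02]
 [-9.19435198e-05 -1.42728992e-03 -9.99998977e-01  2.00520950e+02]
 [ 0.00000000e+00  0.00000000e+00  0.00000000e+00  1.00000000e+00]]
```

```bash
python3 -m pendant '[{"delta_pos":[0,0,3],"turn":[0,0,0],"jaw":255},{"delta_pos":[0,0,4],"turn":[0,0,0],"jaw":255},{"delta_pos":[0,0,4],"turn":[0,0,0],"jaw":255},{"delta_pos":[0.6,2,1],"turn":[0,0,0],"jaw":255},{"delta_pos":[1.2,3.6,0],"turn":[0,0,-0.02],"jaw":255},{"delta_pos":[1.2,3.6,0],"turn":[0,0,-0.02],"jaw":255},{"delta_pos":[1.2,3.6,0],"turn":[0,0,-0.02],"jaw":255},{"delta_pos":[1.2,3.6,0],"turn":[0,0,-0.02],"jaw":255},{"delta_pos":[1.2,3.6,0],"turn":[0,0,-0.02],"jaw":255},{"delta_pos":[1.2,3.6,0],"turn":[0,0,-0.02],"jaw":255}]' 10
```

```text
time_s: 0.93
tcp_pos: [349.1, -318.3, 318.9]
tcp_rot: [-3.091, -0.501, 0.01]
wrist_force: [0.1, -0.5, 1.3]
grip_width: 0.282
```

```bash
python3 -m pendant '[{"delta_pos":[1.3,3.7,0],"turn":[0,0,-0.017],"jaw":255},{"delta_pos":[1.3,3.7,0],"turn":[0,0,-0.017],"jaw":255},{"delta_pos":[1.3,3.7,0],"turn":[0,0,-0.017],"jaw":255},{"delta_pos":[1.3,3.7,0],"turn":[0,0,-0.017],"jaw":255},{"delta_pos":[1.3,3.7,0],"turn":[0,0,-0.017],"jaw":255},{"delta_pos":[1.3,3.7,0],"turn":[0,0,-0.017],"jaw":255},{"delta_pos":[1.3,3.7,0],"turn":[0,0,-0.017],"jaw":255},{"delta_pos":[1.3,3.7,0],"turn":[0,0,-0.017],"jaw":255},{"delta_pos":[1.3,3.7,0],"turn":[0,0,-0.017],"jaw":255},{"delta_pos":[1.3,3.7,0],"turn":[0,0,-0.017],"jaw":255}]'
```

```text
time_s: 1.77
tcp_pos: [478.1, 71.0, 318.5]
tcp_rot: [-3.126, -0.218, 0.01]
wrist_force: [0.9, -0.6, -1.0]
grip_width: 0.006
```

```bash
python3 -m pendant '[{"delta_pos":[1.3,3.5,0],"turn":[0,0,-0.015],"jaw":255},{"delta_pos":[1.3,3.5,0],"turn":[0,0,-0.015],"jaw":255},{"delta_pos":[1.3,3.5,0],"turn":[0,0,-0.015],"jaw":255},{"delta_pos":[1.3,3.3,0],"turn":[0,0,-0.015],"jaw":255},{"delta_pos":[1.1,2.5,0],"turn":[0,0,-0.015],"jaw":255},{"delta_pos":[0.8,1.5,0],"turn":[0,0,0],"jaw":255},{"delta_pos":[0,0,0],"turn":[0,0,0],"jaw":255},{"delta_pos":[0,0,0],"turn":[0,0,0],"jaw":255}]'
python3 - <<'E'
from h import *
np.save("T1.npy",tcp());T=np.load("T1.npy");print(T.round(3),r.get_state()["wrist_force"])
cv2.imwrite("pics/w1.png",cv2.convertScaleAbs(optics.get_image("wrist")[:,:,::-1],alpha=1.5))
E
```

```text
time_s: 2.43
tcp_pos: [548.5, 267.6, 314.0]
tcp_rot: [-3.129, -0.107, 0.021]
wrist_force: [-0.9, 0.2, 0.3]
grip_width: 0.005
[[ 9.98000e-01  6.80000e-02 -1.30000e-02  5.48541e+02]
 [ 6.80000e-02 -9.98000e-01  1.00000e-02  2.67560e+02]
 [-1.30000e-02 -1.10000e-02 -1.00000e+00  3.13967e+02]
 [ 0.00000e+00  0.00000e+00  0.00000e+00  1.00000e+00]] [-0.85221361  0.1787968   0.28280065]
```

View pics/w1.png

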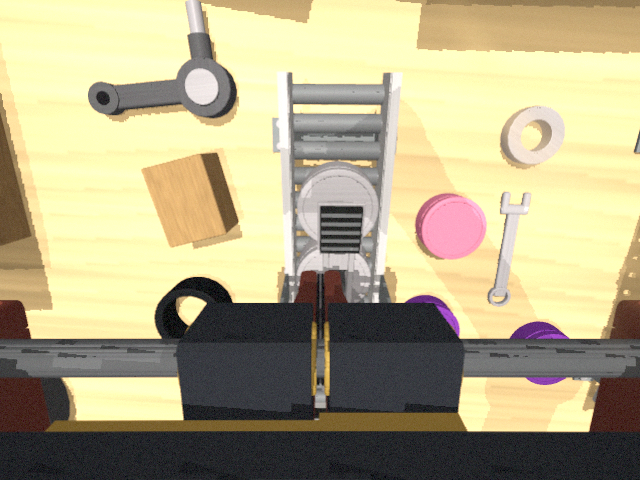

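The wrist picture shows the pad centred at (341,229), with its front edge at row 254. The finger tips are at (320,275).

```bash
python3 - <<'E'
from h import *
T=np.load("T1.npy")
t=lambda u,v:(195+u/3,155+v/3)
print(at_z("wrist",(341,229),229,T),at_z("wrist",(341,205),237,T),at_z("wrist",(341,254),221,T))
print(tri([ray("top",t(90,142)),ray("scene",(420.8,271.7)),ray("wrist",(341,229),T)]))
# rail lines -> yaw
a=at_z("wrist",(392,75),145,T);b=at_z("wrist",(284,75),145,T);print(a,b)
p=at_z("top",t(112,412),181);q=at_z("top",t(112,285),180);print(p,q)
E
```

```text
[556.74132058 253.78147503 229.        ] [576.72859758 255.83182555 237.        ] [534.08767182 251.50598681 221.        ]
(array([553.97811408, 253.9934502 , 225.71396354]), [np.float64(1.2458605710561623), np.float64(0.9746400323154829), np.float64(1.9926515558742088)])
[683.38931448 214.39983512 145.        ] [676.8460107  312.25958534 145.        ]
[333.23413458 232.6228931  181.        ] [440.52162026 237.63615138 180.        ]
```

```bash
python3 -m pendant '[{"delta_pos":[0.5,-1.3,0],"turn":[0,0,0],"jaw":255},{"delta_pos":[0,0,-2],"turn":[0,0,0],"jaw":255},{"delta_pos":[0,0,-2],"turn":[0,0,0],"jaw":255},{"delta_pos":[0,0,-1.5],"turn":[0,0,0],"jaw":255},{"delta_pos":[0,0,-0.5],"turn":[0,0,0],"jaw":255},{"delta_pos":[0,0,0],"turn":[0,0,0],"jaw":255}]'
python3 - <<'E'
from h import *
T=tcp();print(T.round(3))
cv2.imwrite("pics/w2.png",cv2.convertScaleAbs(optics.get_image("wrist")[:,:,::-1],alpha=1.5)[100:400,150:500])
E
```

```text
time_s: 2.98
tcp_pos: [556.2, 239.0, 254.4]
tcp_rot: [-3.135, -0.088, 0.012]
wrist_force: [0.3, -0.4, -0.4]
grip_width: 0.009
[[ 9.98000e-01  5.60000e-02 -8.00000e-03  5.56169e+02]
 [ 5.60000e-02 -9.98000e-01  5.00000e-03  2.39039e+02]
 [-8.00000e-03 -5.00000e-03 -1.00000e+00  2.54407e+02]
 [ 0.00000e+00  0.00000e+00  0.00000e+00  1.00000e+00]]
```

View pics/w2.png

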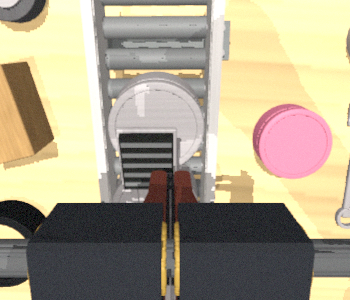

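The tip has overshot to y=239, so it sits right of the pad, which is at crop (148,160). I'll correct y before going down.

```bash
python3 -m pendant '[{"delta_pos":[-0.2,0.8,0],"turn":[0,0,0],"jaw":255},{"delta_pos":[0,0.5,0],"turn":[0,0,0],"jaw":255},{"delta_pos":[0,0,0],"turn":[0,0,0],"jaw":255},{"delta_pos":[0,0,0],"turn":[0,0,0],"jaw":255}]'
```

```text
time_s: 3.37
tcp_pos: [555.9, 252.0, 258.9]
tcp_rot: [-3.134, -0.083, 0.004]
wrist_force: [0.1, -0.1, -0.2]
grip_width: 0.006
```

```bash
python3 -m pendant '[{"delta_pos":[0,0.1,-1],"turn":[0,0,0],"jaw":255},{"delta_pos":[0,0,-1],"turn":[0,0,0],"jaw":255},{"delta_pos":[0,0,-1],"turn":[0,0,0],"jaw":255},{"delta_pos":[0.1,0,-0.7],"turn":[0,0,0],"jaw":255},{"delta_pos":[0,0,0],"turn":[0,0,0],"jaw":255}]'
```

```text
time_s: 3.78
tcp_pos: [556.6, 254.3, 218.6]
tcp_rot: [-3.133, -0.087, 0.002]
wrist_force: [0.4, -0.2, 0.6]
grip_width: 0.004
```

There is almost no force at z=219, where I expected contact, so I'll check.

```bash
python3 - <<'E'
from h import *
print(r.get_state()["wrist_force"],tcp()[:3,3])
w=cv2.convertScaleAbs(optics.get_image("wrist")[:,:,::-1],alpha=1.5)[100:400,150:500]
s=cv2.resize(cv2.convertScaleAbs(optics.get_image("scene")[:,:,::-1],alpha=1.7)[205:355,365:465],None,fx=4,fy=4,interpolation=3)
o=np.zeros((600,750,3),np.uint8);o[:300,:350]=w;o[:,350:]=s
cv2.imwrite("pics/w3.png",o)
E
```

```text
[ 0.39296981 -0.17626006  0.56723928] [556.62410564 254.28712447 218.64287643]
```

View pics/w3.png

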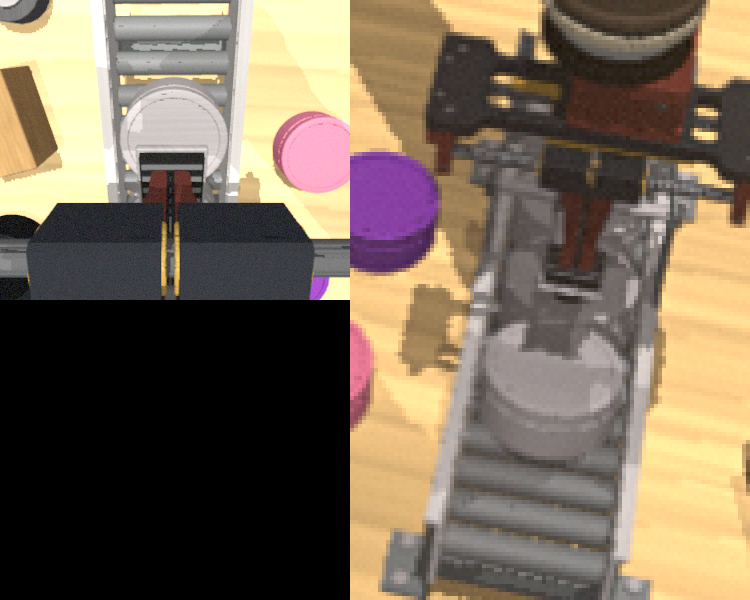

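The tip is on the pad and centred sideways. I'll press on, following the pad up-lane.

```bash
python3 -m pendant '[{"delta_pos":[0.2,0,-0.6],"turn":[0,0,0],"jaw":255},{"delta_pos":[0.2,0,-0.6],"turn":[0,0,0],"jaw":255},{"delta_pos":[0.2,0,-0.6],"turn":[0,0,0],"jaw":255},{"delta_pos":[0.2,0,-0.6],"turn":[0,0,0],"jaw":255}]'; python3 -c "
from h import *
print(r.get_state()['wrist_force'])"
```

```text
time_s: 4.22
tcp_pos: [567.8, 255.7, 197.7]
tcp_rot: [-3.13, -0.086, -0.01]
wrist_force: [0.4, -0.7, 3.1]
grip_width: 0.008
[ 0.37097625 -0.68554153  3.1016757 ]
```

```bash
python3 -m pendant '[{"delta_pos":[0.1,0,-0.7],"turn":[0,0,0],"jaw":255},{"delta_pos":[0.1,0,-0.7],"turn":[0,0,0],"jaw":255},{"delta_pos":[0.1,0,-0.6],"turn":[0,0,0],"jaw":255},{"delta_pos":[0,0,-0.3],"turn":[0,0,0],"jaw":255},{"delta_pos":[0,0,-0.1],"turn":[0,0,0],"jaw":255}]'; python3 -c "
from h import *
print(r.get_state()['wrist_force'])"
```

```text
time_s: 4.63
tcp_pos: [575.3, 256.4, 172.3]
tcp_rot: [-3.128, -0.084, -0.021]
wrist_force: [0.4, -0.5, 6.7]
grip_width: 0.006
[ 0.38969431 -0.52916734  6.67321289]
```

Near the bottom of the stroke at 6.7 N. I'll hold there for the tin to run down, then look.

```bash
python3 -m pendant '[{"delta_pos":[0,0,-0.1],"turn":[0,0,0],"jaw":255},{"delta_pos":[0,0,-0.05],"turn":[0,0,0],"jaw":255},{"delta_pos":[0,0,0],"turn":[0,0,0],"jaw":255},{"delta_pos":[0,0,0],"turn":[0,0,0],"jaw":255},{"delta_pos":[0,0,0],"turn":[0,0,0],"jaw":255},{"delta_pos":[0,0,0],"turn":[0,0,0],"jaw":255},{"delta_pos":[0,0,0],"turn":[0,0,0],"jaw":255},{"delta_pos":[0,0,0],"turn":[0,0,0],"jaw":255},{"delta_pos":[0,0,0],"turn":[0,0,0],"jaw":255},{"delta_pos":[0,0,0],"turn":[0,0,0],"jaw":255}]'; python3 - <<'E'
from h import *
print(r.get_state()['wrist_force'])
a=cv2.resize(cv2.convertScaleAbs(optics.get_image("top")[:,:,::-1],alpha=1.7)[155:350,195:280],None,fx=3,fy=3,interpolation=3)
s=cv2.resize(cv2.convertScaleAbs(optics.get_image("scene")[:,:,::-1],alpha=1.7)[205:351,365:465],None,fx=4,fy=4,interpolation=3)
cv2.imwrite("pics/p1.png",np.hstack([a[:584],s]))
E
```

```text
time_s: 5.47
tcp_pos: [575.8, 256.4, 169.8]
tcp_rot: [-3.128, -0.083, -0.023]
wrist_force: [0.9, -1.2, 5.3]
grip_width: 0.005
[ 0.94751211 -1.18654561  5.34800079]
```

View pics/p1.png

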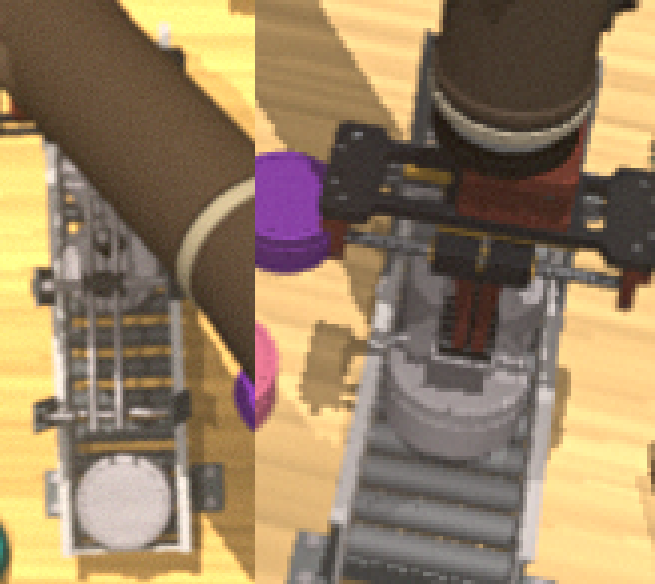

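The front tin is at the front stop (top crop (125,500)), and tin 2 is held up-lane at about (105,265). I'll hold a few rows more, then let the lever up along the same path.

```bash
python3 - <<'E'
from h import *
c=at_z("top",(195+125/3,155+500/3),84);u=np.array([np.cos(.064),np.sin(.064)])
print(c,(c[:2]-[554,254])@u+74)
E
python3 -m pendant '[{"delta_pos":[0,0,0],"turn":[0,0,0],"jaw":255},{"delta_pos":[0,0,0],"turn":[0,0,0],"jaw":255},{"delta_pos":[0,0,0],"turn":[0,0,0],"jaw":255},{"delta_pos":[0,0,0],"turn":[0,0,0],"jaw":255},{"delta_pos":[0,0,0],"turn":[0,0,0],"jaw":255},{"delta_pos":[0,0,0],"turn":[0,0,0],"jaw":255}]'; python3 -c "
from h import *
print(r.get_state()['wrist_force'])"
```

```text
[265.69451295 232.92857237  84.        ] -215.0628898567743
time_s: 6.07
tcp_pos: [575.9, 256.4, 169.7]
tcp_rot: [-3.128, -0.083, -0.024]
wrist_force: [0.7, -1.5, 5.0]
grip_width: 0.001
[ 0.67081157 -1.54909431  4.97814809]
```

Tin 1 is at about x=-215 in the lane's frame against the nominal -209, which is within my measuring error. Now letting up.

```bash
python3 -m pendant '[{"delta_pos":[-0.1,0,0.8],"turn":[0,0,0],"jaw":255},{"delta_pos":[-0.2,0,1.0],"turn":[0,0,0],"jaw":255},{"delta_pos":[-0.2,0,1.0],"turn":[0,0,0],"jaw":255},{"delta_pos":[-0.3,0,1.2],"turn":[0,0,0],"jaw":255},{"delta_pos":[-0.3,0,1.5],"turn":[0,0,0],"jaw":255},{"delta_pos":[-0.3,0,2],"turn":[0,0,0],"jaw":255},{"delta_pos":[0,0,3],"turn":[0,0,0],"jaw":255},{"delta_pos":[0,0,4],"turn":[0,0,0],"jaw":255},{"delta_pos":[0,0,3],"turn":[0,0,0],"jaw":255},{"delta_pos":[0,0,0],"turn":[0,0,0],"jaw":255}]'
python3 -m pendant '[{"delta_pos":[0,-4,1],"turn":[0,0,0],"jaw":255},{"delta_pos":[0,-4,0],"turn":[0,0,0],"jaw":255},{"delta_pos":[0,-4,0],"turn":[0,0,0],"jaw":255},{"delta_pos":[0,-4,0],"turn":[0,0,0],"jaw":255},{"delta_pos":[0,-3,0],"turn":[0,0,0],"jaw":255},{"delta_pos":[0,-1,0],"turn":[0,0,0],"jaw":255},{"delta_pos":[0,0,0],"turn":[0,0,0],"jaw":255},{"delta_pos":[0,0,0],"turn":[0,0,0],"jaw":255},{"delta_pos":[0,0,0],"turn":[0,0,0],"jaw":255},{"delta_pos":[0,0,0],"turn":[0,0,0],"jaw":255}]'
python3 - <<'E'
from h import *
print(r.get_state()['wrist_force'])
a=cv2.resize(cv2.convertScaleAbs(optics.get_image("top")[:,:,::-1],alpha=1.7)[155:350,195:280],None,fx=3,fy=3,interpolation=3)
s=cv2.resize(cv2.convertScaleAbs(optics.get_image("scene")[:,:,::-1],alpha=1.7)[205:351,365:465],None,fx=4,fy=4,interpolation=3)
cv2.imwrite("pics/p2.png",np.hstack([a[:584],s]))
E
```

```text
time_s: 6.9
tcp_pos: [550.8, 254.5, 353.8]
tcp_rot: [-3.133, -0.09, -0.001]
wrist_force: [0.6, 0.1, 0.6]
grip_width: 0.006
time_s: 7.73
tcp_pos: [542.6, 54.6, 369.2]
tcp_rot: [-3.129, -0.107, -0.002]
wrist_force: [0.0, -0.1, -0.4]
grip_width: 0.003
[ 0.03387933 -0.06571251 -0.36743372]
```

View pics/p2.png

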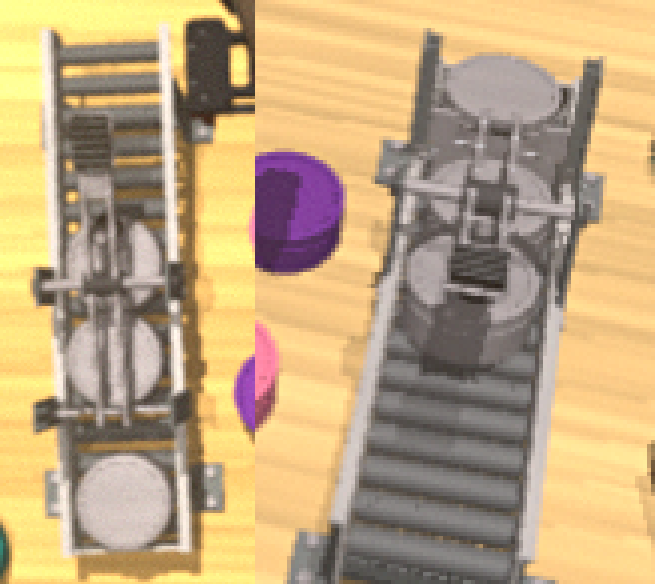

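The lever is fully back, with the pad at (90,142) as at the start. Tin 1 is at the stop at (125,500), and tins 2 and 3 are behind the shut gate at (115,360) and (115,265).

```bash
python3 -c "
from rig import r
print(r.job_done())"
```

```text
the job is handed in; nothing more can be done
None
```

I let one tin down in the left (tin) lane and handed the job in at about 8 s of robot time. With the fingers shut, I pressed the tread pad to the bottom of its stroke (about 5–7 N). I held it about 1.5 s while the front tin ran to the stop, then let it up and moved the arm clear.

**What the last pictures show:**
- **Tin 1:** it is at the front stop. I measured x ≈ -215 mm in the lane's frame against the nominal -209 mm. The difference is within my measuring error of about 6 mm.
- **Lever and gate:** the pad is back at its starting pixel, so the lever is up and the gate shut. I judged this from the picture; I had no reading of the lever angle.
- **Tins 2 and 3:** both are behind the gate.
- **Robot:** it touches nothing, with the wrist force back to about 0 N.

**What did not go as expected, or was not checked:**
- The first approach overshot sideways by about 15 mm. I corrected it before contact.
- The rising force came later than expected: only 0.6 N at z = 219 mm and 3 N at 198 mm, though I had reckoned on contact near 233 mm.
- Rail ends and pad gave lane origins about 30 mm apart. I went by the pad, which three cameras placed to within 2 mm.
- I did not check the carton lane or the bystanders in a closing picture. The arm felt no contact apart from the pad.

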